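# Clear the tile press and re-arm it

### The job

Move the two finished terracotta arches from the press's catch tray into the blue tote, one in each compartment, each standing upright on its legs and set down rather than dropped; leave the white plaster mould in the tray. Then re-arm the press: turn the orange spring-return knob clockwise to its stop, hold it there for a good second, and let go so that it springs fully back. Leave the black dial and everything else on the bench as it is.

Things in the scene. Friction and masses are not known exactly. Their poses are not given: they have to be found in the camera images.
- press: Fixed green tile press with aluminium catch tray. Origin: underside of the tray's centre; tray 160 (x) by 340 (y) outside, walls 5 thick, 30 high, inner floor 5 above the origin. Beyond its +y end a low chute (to 65 high) and, from y = +265, the press, 320 high. In the tray three parts stand in a row along y, about 95 apart, in any order: two arches and the mould.
- arch_1: Finished terracotta arch, loose, 140 g: 60 long (x), 36 wide (y), 40 high; a slab 16 thick on two legs at the ends of x, with an opening 28 wide and 24 high through it along y. Origin: centre of the underside, z up. Take it across its 36 mm width.
- arch_2: The other finished arch, identical to arch_1.
- mould: White plaster mould, loose, stays in the tray: 50 (x) by 36 (y) by 28 high with a round boss to 36. Origin: centre of its underside.
- tote: Fixed blue tote, 140 (x) by 270 (y) by 55 high outside, walls 5 thick, floor 5 thick; a divider 5 thick at y = 0, as high as the walls, makes two compartments, 130 (x) by 127 (y) inside, centred at y = +66 and y = -66. Origin: centre of its underside.
- rearm (a joint): Angle of the orange spring-return knob, rad: 0 at rest, grows as it turns clockwise (seen from its front, looking at the sloped face), stop at 1.2. The spring pulls it back with 0.03 N m at rest to 0.13 N m at the stop; it returns by itself as soon as it is let go.
- rearm_grip (a point): Grip point of the orange knob, on its axis. z: the axis, out of the sloped face, 0.65 rad from vertical, leaning to the robot; x along the bar grip, 42 long (x), 14 wide (y); turns with the knob. Bar top 7 beyond the point, 44 mm disc under the bar 23 below it, face 37 below. Bar at rest 0.6 rad anticlockwise of straight up the slope, at the stop 0.6 clockwise. Clockwise = negative turn about z.
- rearm_console: Fixed grey console of the orange knob, front to -x: sloped face 150 by 100 (y), rising to +x, its middle (foot of the knob's axis) 75 above the origin. A visor 100 wide (y), 5 thick, underside 240 above the bench, covers x = 1 to 83, on two posts at x = 76: reach the knob along its axis, not from straight above. Origin: on the bench under the middle of the face.
- dial_console: A second console of the same build with a black dial in place of the orange knob. The two may change places.
- dial_tip (a point): Tip of the black dial's bar, 20 from the dial's axis. The dial must not be turned.
- pot: Bystander: squat blue glaze pot with white lid, 56 diameter, 55 high, loose. Origin: underside, as for all that follow.
- bottle: Bystander: clear bottle, 66 diameter, 190 high, loose.
- bowl: Bystander: orange bowl, 120 diameter, 60 high, loose.
- mug: Bystander: white mug, 80 diameter, 90 high, loose.
- spatula: Bystander: spatula lying flat, about 180 long, loose.
- rolling_pin: Bystander: wooden rolling pin lying on the bench, 250 long, 44 diameter, loose.
Not all that is in view belongs to the job. Leave any yellow look-alike of the arch_2 alone. Leave any pink look-alike of the arch_1 alone.

How it is judged:
By the outcome, as a careful person would: the job done as asked, in the order asked, and still so for the second after the job is handed in, with the robot touching nothing.
It also fails if it takes over 72 s, if anything falls off the work surface, if the arm or the gripper's body presses on something with over 40 N, if the wrist force passes 120 N, or if a joint passes its speed limit or range.

### The arm

A 6-joint arm with a two-finger parallel gripper is mounted at the origin on the work surface. World frame = base frame: x ahead of the robot, y to its left, z up, the work surface at z = 0. Lengths are in m, angles in rad, forces in N, time in s.
With the tool pointing down it reaches from about 0.35 to 0.775 m from the base axis. Payload 5.5 kg.
Tool frame: the origin (TCP) lies on the centre line of the jaws, within the pads' length; the fingertips stand 11 mm ahead of it and the grasp point (between the pads) lies 8 mm behind it; z points along the fingers, y is the line along which they close (so a half turn about z gives the same grasp; the last joint's range is limited). The gripper opens to 85 mm and grips with 20 to 120 N. Pads are 22 mm wide; open, the fingers measure 114 mm over their backs; the gripper's body (76 mm by 85 mm) begins 54 mm behind the grasp point. The pads swing forward as they close: fully open they stand 13 mm farther back than shut.
Start: joints at [1.134, 0.313, 0.046, 1.304, 0, 1.431], TCP at [0.168, 0.55, 0.211] pointing down, gripper open.
Joint ranges: [-2.76, 2.76], [-0.86, 1.69], [-1.03, 1.26], [-2.2, 2.34], [-1.47, 1.5], [-3.14, 3.14]. Speed limits (rad/s): [2.57, 2.57, 3.14, 3.14, 3.14, 3.14].

### API

Orientations are given as a unit quaternion [w, x, y, z].
In Python, from workcell import env, viewer, order, models gives the robot as it stands.
- The arm moves only by the tool drive_tool, never from a script. Its argument "series" is a list that holds one entry, the list of rows, each a list of 6 numbers: the shift along the tool's x, y, z each as a share of 120 mm, from -1 to 1, then the turn, a rotation vector about the tool's x, y, z each as a share of 180 degrees, from -1 to 1. A call has 1 to 20 rows; each row shifts and turns the commanded pose from where the row before left it, along the tool's axes as they then stand; what a row does not reach is not made up. A row lasts 1/8 s, in which the tool goes at most 62.5 mm and 10.7 degrees, less where a joint would pass 70% of its speed; a pose out of reach is approached as far as the arm can. A call with a number of a shift or a turn outside -1 to 1 is refused whole. A call with a gripper value outside its range is refused whole. "jaw" is the opening, from -1 (shut) to 1 (fully open), set as the call begins (left out, the last holds). The fingers move at their own pace and stop on an object; "grip_force" is the grip in N (left out, the last holds). Time passes only in rows, so rows that do not move let the fingers close. It gives the time, the measured TCP pose, the force, the opening and the grip force at its end, in the units of the state.
- env.get_state(): the state, without advancing time (a new reading comes with each control period).
- viewer.read_camera(name): name is "side" or "top"; returns the picture (400x640x3 uint8, red, green, blue); there is no depth.
- viewer.camera_info(name): a dict with "intrinsics" (3x3 intrinsics, pixels), "R" (3x3) and "t" (3): a world point X has camera coordinates R X + t. Camera axes: x right, y down, z forward; pixel columns grow to the right and rows downward; lengths in m; the calibration is good to about 2 mm. A picture is of the moment at which its call begins. camera_info takes no time and is no camera call.
- order.hand_in(): hands the job in; it is judged then, once.
Trained networks look in the newest picture that a camera, given by its name, has taken for a name from the list of things; names that differ only in an ending like _2 or _b are one class to them, and where a whole thing is asked for, a point or a joint stands for the part that bears it (a point fixed in the world has none). Each returns a list of dicts, best first, with "score" (0 to 1); they miss things now and then, are a little off and sometimes report something else, mostly with a low value. They report only what shows in the picture. A call takes as long as a camera call. They do not tell look-alikes from the thing itself.
- models.silhouettes(label, camera): "region" (400x640 bool, what is visible of it) and "location" ([column, row] in pixels, amid what is visible of it).
The state is a dict: "clock": time; "joint_pos": joint angles; "qvel": joint speeds; "tau": joint torques, N m; "tcp_pos": TCP position; "orientation": TCP orientation; "wrist_force": force on the tool from outside, world axes, zero at the start; "ft_torque": the same for the moment, N m; "finger_gap": finger opening in m; "grip_force": force on a finger pad.
Only numpy, scipy, OpenCV 4.12 (cv2) and the standard library are available. Lean on these libraries where they do the work, as an engineer would, in place of code of your own. Each camera call takes 0.05 s, during which the arm holds its last target. There are 200 camera calls.

## Working session

There is one attempt and no reset: what is moved stays moved. The work goes in short steps, Python scripts to look and compute and a tool call to move; the robot and the scene stay as the last step left them, time stands still between calls to the robot, and variables do not carry over. Pictures are saved under pics/ and viewed, at most 10 in all, crops included, and the job is handed in when it is done.

Besides the shell and the picture viewer there is one more tool, called after "Call:" as name(argument=value, ...) on one line, values as JSON. drive_tool: Moves the arm, as the interface text tells. Its arguments: {"type":"object","properties":{"series":{"type":"array"},"jaw":{"type":"number"},"grip_force":{"type":"number"}},"required":["series"]}

```bash
ls; mkdir -p pics
python3 - <<'E'
from workcell import env, viewer, order, models
import cv2
for c in("side","top"):
    cv2.imwrite(f"pics/{c}0.png",viewer.read_camera(c)[:,:,::-1]); i=viewer.camera_info(c); print(c,i)
    for n in("arch_1","mould","tote","press","rearm","dial_console","rearm_console","dial_tip"):
        print(n,[(round(d["score"],2),[round(float(v)) for v in d["location"]],int(d["region"].sum())) for d in models.silhouettes(n,c)])
print(env.get_state())
E
```

```text
pics
side {'intrinsics': array([[418.0897041 ,   0.        , 319.85451951],
       [  0.        , 418.0897041 , 199.30109073],
       [  0.        ,   0.        ,   1.        ]]), 'R': array([[ 0.79211499, -0.61010286, -0.01812049],
       [-0.36303729, -0.44706135, -0.81752069],
       [ 0.49067074,  0.6541488 , -0.57561408]]), 't': array([-0.39979834,  0.2874428 ,  1.0603196 ])}
arch_1 [(0.85, [236, 222], 253), (0.71, [269, 185], 212), (0.68, [292, 152], 151), (0.64, [202, 180], 243), (0.58, [287, 199], 235), (0.56, [221, 201], 187)]
mould [(0.65, [254, 180], 133)]
tote [(0.93, [358, 281], 5270), (0.61, [310, 165], 650)]
press [(0.9, [232, 138], 8471)]
rearm [(0.86, [355, 201], 274), (0.65, [320, 228], 356), (0.18, [449, 231], 1282)]
dial_console [(0.62, [398, 222], 2958), (0.54, [292, 244], 601), (0.35, [449, 229], 1291)]
rearm_console [(0.72, [367, 201], 2411), (0.54, [271, 183], 199), (0.24, [283, 198], 204)]
dial_tip [(0.64, [389, 225], 317)]
top {'intrinsics': array([[381.68906466,   0.        , 325.19221371],
       [  0.        , 381.68906466, 206.95346139],
       [  0.    
[... 676 characters left out ...]
9, 'joint_pos': array([1.13441213e+00, 3.13196209e-01, 4.61097631e-02, 1.30360649e+00,
       1.74470356e-05, 1.43120270e+00]), 'qvel': array([-1.70037284e-03, -5.81485985e-04, -9.15622685e-04,  1.67698156e-03,
        1.36877647e-03, -1.67938884e-05]), 'tau': array([ 5.23401886e-04, -4.80447364e+01,  2.98813355e+01,  3.92831384e-05,
       -2.85025038e-05,  1.19219246e-05]), 'tcp_pos': array([0.16818   , 0.54990263, 0.21082934]), 'orientation': array([6.31842645e-06, 1.47851246e-01, 9.89009609e-01, 5.20438578e-05]), 'wrist_force': array([-0.25822842,  0.41087488,  0.02716777]), 'ft_torque': array([-0.05686595, -0.04076761, -0.01147956]), 'grip_force': 0.0, 'finger_gap': 0.08520314707322713}
```

View pics/side0.png

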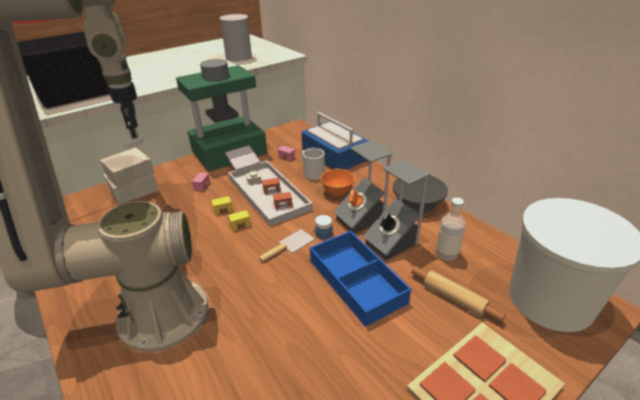

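View pics/top0.png

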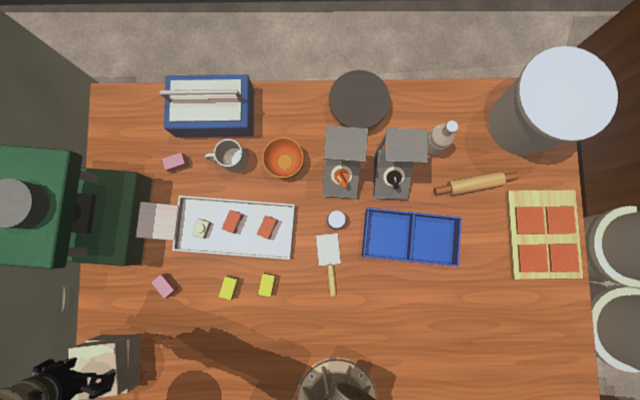

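Side view: red arches at (271,185) and (284,200), with the mould at (254,178), all in the tray. Yellow look-alikes are at (221,205) and (239,220), pink at (201,181) and (287,153). Top view: red arches at (232,222) and (268,227), mould (201,229), orange knob (343,175), black dial (395,178), tote (412,237). Next I confirm these in an enlarged crop and get colour masks.

Run:
```python
import cv2,numpy as np
t=cv2.imread("pics/top0.png");s=cv2.imread("pics/side0.png")
r=lambda im,x0,y0,w,h:cv2.resize(im[y0:y0+h,x0:x0+w],None,fx=4,fy=4,interpolation=cv2.INTER_CUBIC)
a=np.hstack([r(t,170,190,130,75),r(t,315,140,70,75)]);b=np.hstack([r(s,225,150,100,75),r(s,330,170,100,75)])
cv2.imwrite("pics/crop.png",np.vstack([a,b]))
```

```text
(no output)
```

View pics/crop.png

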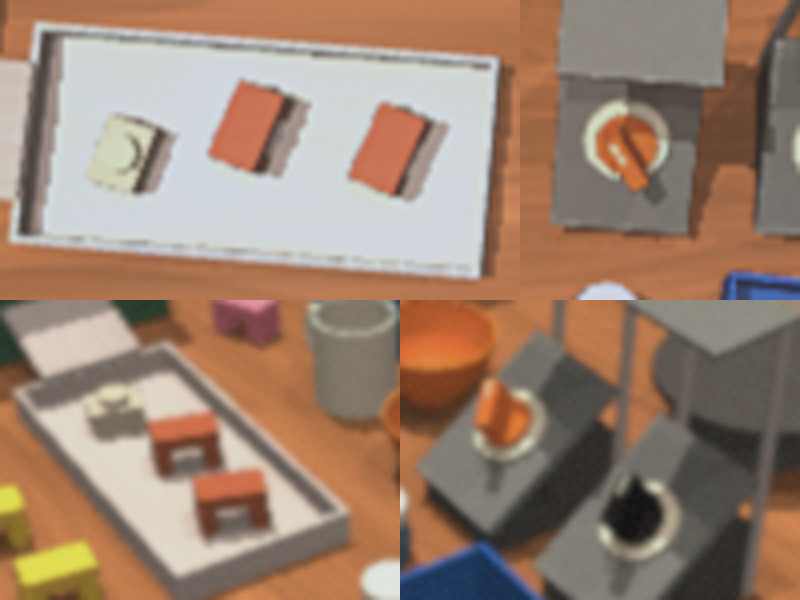

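The crop confirms two red arches with leg openings in the tray, and the white mould with its boss at the chute end. The orange knob is on the left-hand (+y) console. Next I measure from both views.

```bash
cat > h.py <<'E'
from workcell import env, viewer, order, models
import numpy as np, cv2
from scipy.optimize import minimize, least_squares
from scipy.spatial.transform import Rotation as Rn
CI={c:viewer.camera_info(c) for c in("side","top")}
def proj(c,P):
    i=CI[c]; q=(np.atleast_2d(P)@np.array(i["R"]).T+i["t"])@np.array(i["intrinsics"]).T
    return q[:,:2]/q[:,2:]
def place(p,L): # p=x,y,z,yaw
    return Rn.from_euler("z",p[3]).apply(L)+p[:3]
def box(a,b,h): return np.array([[x,y,z] for x in(-a/2,a/2) for y in(-b/2,b/2) for z in(0,h)])
def hullmask(pts,off,S=8,n=800):
    h=cv2.convexHull(((pts-off+.5)*S-.5).astype(np.float32)); m=np.zeros((n,n),np.uint8)
    cv2.fillConvexPoly(m,np.round(h*16).astype(np.int32),1,shift=4); return m
def fit(masks,L,p0,S=8):
    T={}
    for c,m in masks.items():
        ys,xs=np.nonzero(m); off=np.array([xs.min()-8,ys.min()-8]); n=(max(np.ptp(xs),np.ptp(ys))+20)*S
        k=np.vstack([np.stack([xs+dx,ys+dy],1) for dx in(-.5,.5) for dy in(-.5,.5)]).astype(float)
        T[c]=(off,n,hullmask(k,off,S,n))
    f=lambda p:sum((hullmask(proj(c,place(p,L)),o,S,n)!=t).sum()/t.sum() for c,(o,n,t) in T.items())
    best=min((minimize(f,np.array(p0)+[0,0,0,d],method="Nelder-Mead",options=dict(xatol=1e-5,initial_simplex=np.array(p0)+[0,0,0,d]+np.vstack([np.zeros(4),np.diag([.01,.01,.01,.2])]))) for d in(-.3,0,.3)),key=lambda r:r.fun)
    return best.x,best.fun
def find(n,c,loc):
    d=min(models.silhouettes(n,c),key=lambda d:np.hypot(*(np.array(d["location"])-loc))); return d["region"]
E
python3 - <<'E'
from h import *
for c in CI: viewer.read_camera(c)
A=box(.06,.036,.04)
def ground(c,px,z):
    return least_squares(lambda q:proj(c,[q[0],q[1],z])[0]-px,[.5,0]).x
for n,L,t,s,z in(("arch_1",A,(232,222),(271,185),.02),("arch_1",A,(268,227),(284,200),.02),("tote",box(.14,.27,.055),(412,237),(358,281),.03)):
    m={"top":find(n,"top",t),"side":find(n,"side",s)}
    g=ground("top",t,z)
    x,f=fit(m,L,[*g,0,-.1]); print(n,x.round(4),round(f,3),m["top"].sum(),m["side"].sum())
    x,f=fit({"top":m["top"]},L,[*g,0.005,-.1]); print("  top only",x.round(4),round(f,3))
cs,sn=np.cos(.65),np.sin(.65)
def K(u,y): return [u*cs,y,.075+u*sn]
F=[K(-.075,.05),K(-.075,-.05),K(.075,.05),K(.075,-.05)]
V=[[.001,.05,.245],[.001,-.05,.245]]
top=np.array([[323.25,195.5],[357.5,198.25],[325,158.75],[366.75,161.25]])
side=np.array([[334.5,211.25],[352.5,230],[366,178],[384.5,195]])
res=lambda p:np.r_[(proj("top",place(p,np.array(F[:2]+V)))-top).ravel(),(proj("side",place(p,np.array(F)))-side).ravel()]
r=least_squares(res,[.55,-.05,0,-.1]); print("console",r.x.round(4),r.fun.round(1))
G=place(r.x,np.array([[0,0,.075],[-.037*sn,0,.075+.037*cs]]));print("grip",G[1].round(4))
for c in CI: print(c,proj(c,G).round(1))
# tray corners
print("tray", [ground("top",p,.03).round(3) for p in((179.5,197),(294.5,205),(290,258.5),(173.5,250))])
E
```

```text
arch_1 [ 0.5092  0.2939  0.0036 -0.3684] 0.157 304 185
  top only [ 0.5081  0.2877  0.0279 -0.3527] 0.077
arch_1 [ 0.4919  0.1922  0.0052 -0.4381] 0.154 258 220
  top only [ 0.4919  0.1919  0.0058 -0.4662] 0.082
tote [ 0.4566 -0.224  -0.0006 -0.11  ] 0.052 4661 5293
  top only [ 0.4568 -0.2222  0.0046 -0.1091] 0.022
console [ 0.6367 -0.0289 -0.0068 -0.1143] [ 0.2 -0.6 -0.2 -0.1  0.8 -1.5  0.5 -0.  -0.8  1.9 -1.2 -0.2 -1.   0.7
 -0.2 -1.5]
grip [ 0.6144 -0.0263  0.0977]
side [[358.3 203.6]
 [352.7 198.1]]
top [[343.  173.6]
 [342.8 179.5]]
tray [array([0.582, 0.449]), array([0.554, 0.113]), array([0.399, 0.127]), array([0.428, 0.462])]
```

Arch heights fit the tray floor (z≈5 mm) and the tote sits at z≈0. I refine the knob from its orange silhouette, with the console at z=0 as a check.

```bash
cat >> h.py <<'E'
def axes(yaw,ang): # knob frame: z axis, x along bar; ang from up-slope, + = anticlockwise about z
    B=Rn.from_euler("z",yaw)*Rn.from_euler("y",-.65); return B*Rn.from_euler("z",ang)
E
python3 - <<'E'
from h import *
th=np.linspace(0,2*np.pi,40); 
disc=np.vstack([np.c_[.022*np.cos(th),.022*np.sin(th),0*th+z] for z in(-.023,-.035)])
bar=np.array([[x,y,z] for x in(-.021,.021) for y in(-.007,.007) for z in(.007,-.023)])
S=8;M={}
for c,(x,y) in dict(top=(343,175),side=(355,202)).items():
    im=cv2.imread(f"pics/{c}0.png"); o=np.array([x-25,y-25]); cr=cv2.resize(im[o[1]:o[1]+50,o[0]:o[0]+50],None,fx=S,fy=S,interpolation=cv2.INTER_LINEAR).astype(int)
    b,g,r=cr[...,0],cr[...,1],cr[...,2]; m=((r-b)>70)&(r>1.35*g)
    n,lab,st,_=cv2.connectedComponentsWithStats(m.astype(np.uint8)); l=lab[150:250,150:250]; k=np.bincount(l[l>0]).argmax()
    M[c]=(o,lab==k); print(c,(lab==k).sum()/64)
def ren(p,c,o,bare=False):
    m=np.zeros((400,400),np.uint8); R=axes(p[3],.6)
    for L in([bar,disc]): m|=hullmask(proj(c,R.apply(L)+p[:3]),o,S,400)
    return m>0
f=lambda p:sum((ren(p,c,o)!=t).sum()/t.sum() for c,(o,t) in M.items())
p0=np.array([.614,-.026,.104,-.11])
r=min((minimize(f,p0+[0,0,0,d],method="Nelder-Mead",options=dict(xatol=1e-5,initial_simplex=p0+[0,0,0,d]+np.vstack([np.zeros(4),np.diag([.008,.008,.008,.15])]))) for d in(-.1,0,.1)),key=lambda r:r.fun)
print("knob fit",r.x.round(4),round(r.fun,3), f(p0))
v=[]
for c,(o,t) in M.items():
    m=ren(r.x,c,o); im=cv2.imread(f"pics/{c}0.png")[o[1]:o[1]+50,o[0]:o[0]+50]; im=cv2.resize(im,None,fx=S,fy=S,interpolation=cv2.INTER_CUBIC)
    for q,col in((m,(255,0,0)),(t,(0,255,0))): cv2.drawContours(im,cv2.findContours(q.astype(np.uint8),0,2)[0],-1,col,1)
    v.append(im)
cv2.imwrite("pics/knob.png",np.hstack(v))
E
```

```text
top 182.125
side 612.171875
knob fit [ 0.6128 -0.0212  0.104  -0.0697] 1.079 1.3853349609520587
```

View pics/knob.png

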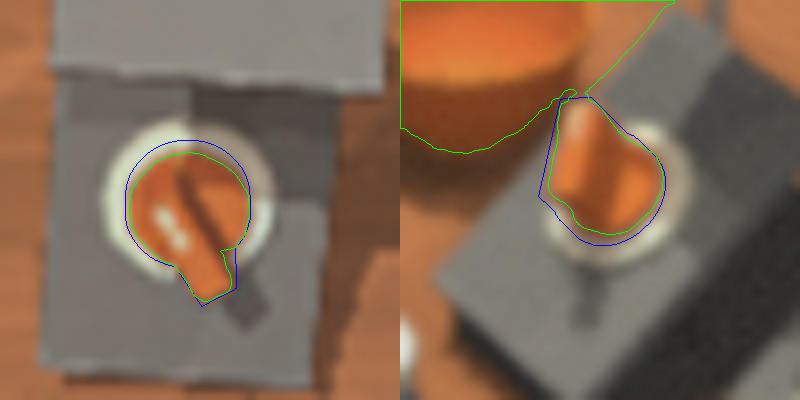

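The knob fit overlays well in both views: grip point at about (0.612,-0.022,0.104), and 0.1045 was expected. The bowl contaminates the side mask only. Now I plan moves with a small helper.

```bash
cat >> h.py <<'E'
def down(phi): # tool pointing down, tool y at world angle phi
    y=np.array([np.cos(phi),np.sin(phi),0]); z=np.array([0,0,-1.]); return Rn.from_matrix(np.c_[np.cross(y,z),y,z])
def into(yaw,ang): # tool into knob, y along bar width, nearest half-turn chosen by sign below
    R=axes(yaw,ang).as_matrix(); y=R[:,1]; z=-R[:,2]; return Rn.from_matrix(np.c_[np.cross(y,z),y,z])
def plan(R,*pts):
    s=env.get_state(); q=s["orientation"]; R0=Rn.from_quat(np.r_[q[1:],q[0]])
    print("t",s["clock"],"tcp",s["tcp_pos"].round(4),"gap",s["finger_gap"],"F",s["wrist_force"].round(1))
    print("turn(share)",((R0.inv()*R).as_rotvec()/np.pi).round(4))
    p=s["tcp_pos"]
    for x in pts: print("->",x,"shift(share)",(R.inv().apply(np.array(x)-p)/.12).round(3)); p=np.array(x)
E
python3 - <<'E'
from h import *
plan(down(np.pi/2-.45),[.492,.192,.21],[.492,.192,.10],[.492,.192,.028])
E
```

```text
t 1.3 tcp [0.1682 0.5499 0.2108] gap 0.08495172002841359 F [0.4 0.1 0.4]
turn(share) [0.     0.     0.0488]
-> [0.492, 0.192, 0.21] shift(share) [-3.727 -1.512  0.007]
-> [0.492, 0.192, 0.1] shift(share) [0.    0.    0.917]
-> [0.492, 0.192, 0.028] shift(share) [0.  0.  0.6]
```

Call:
drive_tool(series=[[[0,0,0,0,0,0.0488],[-0.207,-0.084,0,0,0,0],[-0.32,-0.13,0,0,0,0],[-0.4,-0.162,0,0,0,0],[-0.4,-0.162,0,0,0,0],[-0.4,-0.162,0,0,0,0],[-0.4,-0.162,0,0,0,0],[-0.4,-0.162,0,0,0,0],[-0.4,-0.162,0,0,0,0],[-0.4,-0.162,0,0,0,0],[-0.25,-0.1,0.1,0,0,0],[-0.15,-0.064,0.2,0,0,0],[0,0,0.3,0,0,0],[0,0,0.2,0,0,0],[0,0,0.117,0,0,0],[0,0,0,0,0,0]]], jaw=0.4, grip_force=30)

```text
clock: 3.3
tcp_pos: [0.4913, 0.1919, 0.1001]
orientation: [-0.001, 0.223, 0.975, -0.0]
wrist_force: [-1.0, 0.3, -0.1]
finger_gap: 0.0595
grip_force: 0.0
```

Run:
```python
from h import *
plan(down(np.pi/2-.45),[.492,.192,.028])
cv2.imwrite("pics/a.png",cv2.resize(np.hstack([viewer.read_camera("top")[150:275,160:310],viewer.read_camera("side")[110:235,180:330]])[:,:,::-1],None,fx=2.6,fy=2.6,interpolation=2))
```

```text
t 3.3 tcp [0.4913 0.1919 0.1001] gap 0.059531669761455845 F [-1.   0.3 -0.1]
turn(share) [-0.0003 -0.0004  0.    ]
-> [0.492, 0.192, 0.028] shift(share) [-0.005  0.003  0.601]
```

View pics/a.png

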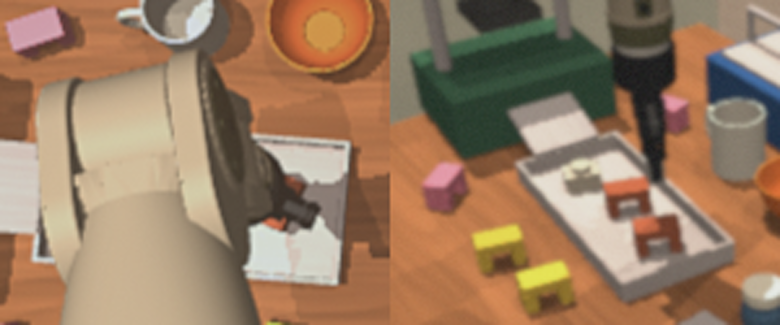

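The open fingers stand above the nearer red arch (crop (657,235)), so I descend and grip.

Call:
drive_tool(series=[[[0,0,0.15,0,0,0],[0,0,0.2,0,0,0],[0,0,0.15,0,0,0],[0,0,0.1,0,0,0],[0,0,0,0,0,0]]])

```text
clock: 4.03
tcp_pos: [0.4919, 0.192, 0.0288]
orientation: [-0.0, 0.223, 0.975, -0.0]
wrist_force: [-0.3, -0.5, 1.1]
finger_gap: 0.0596
grip_force: 0.0
```

Call:
drive_tool(series=[[[0,0,0,0,0,0],[0,0,0,0,0,0],[0,0,0,0,0,0],[0,0,0,0,0,0]]], jaw=-1, grip_force=30)

```text
clock: 4.53
tcp_pos: [0.4921, 0.192, 0.029]
orientation: [0.0, 0.223, 0.975, 0.0]
wrist_force: [-0.1, 0.2, 1.0]
finger_gap: 0.0001
grip_force: 0.0
```

Gap 0 means the fingers missed the arch, so I look.

Run:
```python
from h import *
t=viewer.read_camera("top");s=viewer.read_camera("side")
cv2.imwrite("pics/b.png",cv2.resize(np.hstack([t[170:270,200:310],s[130:230,220:330]])[:,:,::-1],None,fx=3.6,fy=3.6,interpolation=2))
q=env.get_state();p=q["tcp_pos"];o=q["orientation"];R=Rn.from_quat(np.r_[o[1:],o[0]])
for c in CI: print(c,proj(c,np.array([p,p+R.apply([0,0,.011]),p-R.apply([0,0,.1])])).round(1))
```

```text
side [[282.  199.1]
 [282.2 201.8]
 [279.8 173.9]]
top [[267.4 226.5]
 [267.9 226.7]
 [261.8 224.2]]
```

View pics/b.png

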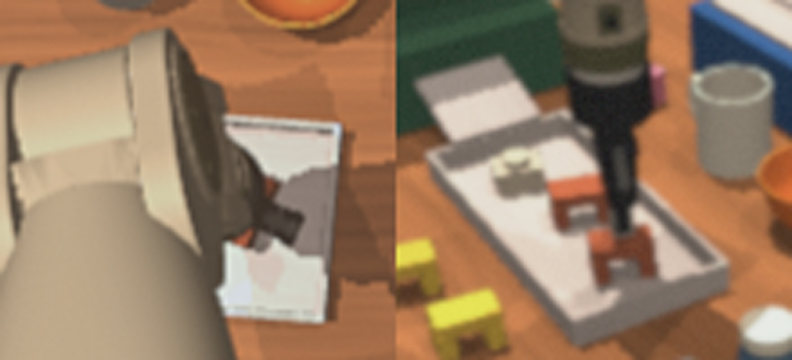

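Run:
```python
from h import *
t=viewer.read_camera("top");s=viewer.read_camera("side")
cv2.imwrite("pics/c.png",cv2.resize(np.hstack([t[198:258,250:300],s[165:225,258:308]])[:,:,::-1],None,fx=8,fy=8,interpolation=2))
print(env.get_state()["finger_gap"],env.get_state()["wrist_force"])
for n in("arch_1",):
  for c in CI: print(c,[(round(d["score"],2),np.round(d["location"]),int(d["region"].sum())) for d in models.silhouettes(n,c)])
```

```text
-0.0005006190091671701 [ 0.04128769 -0.69267806  0.14855526]
side [(0.69, array([238., 223.]), 249), (0.65, array([221., 201.]), 221), (0.55, array([202., 180.]), 250), (0.5, array([284., 203.]), 239), (0.44, array([271., 183.]), 140)]
top [(0.79, array([163., 288.]), 347), (0.65, array([174., 160.]), 339), (0.58, array([270., 233.]), 37)]
```

View pics/c.png

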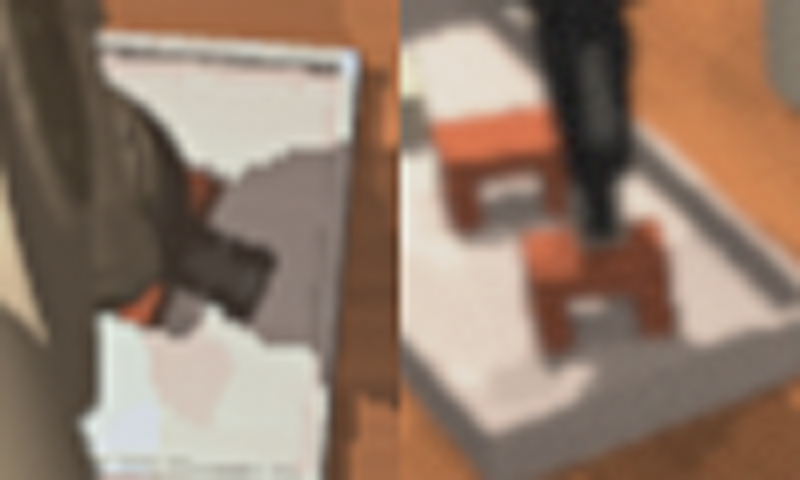

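Side view: the shut fingers end on the arch's top face at px (283,194), higher than the reported TCP implies. I lift and check where the tip really stands, without spending a picture.

Call:
drive_tool(series=[[[0,0,-0.15,0,0,0],[0,0,-0.2,0,0,0],[0,0,-0.25,0,0,0],[0,0,-0.2,0,0,0],[0,0,-0.1,0,0,0],[0,0,0,0,0,0]]])

```text
clock: 5.58
tcp_pos: [0.4925, 0.1921, 0.1372]
orientation: [0.001, 0.223, 0.975, 0.0]
wrist_force: [0.4, 0.2, -0.3]
finger_gap: -0.0
grip_force: 0.0
```

Run:
```python
from h import *
s=viewer.read_camera("side"); t=viewer.read_camera("top")
q=env.get_state();p=q["tcp_pos"];print(p,q["finger_gap"])
for z in(.011,.0,-.02,-.04): print(z,[proj(c,p-[0,0,z]).round(1)[0] for c in CI])
c0=int(round(proj("side",p)[0,0]))
print("rows from 150 at cols");
for r in range(160,204,1): print(r,[tuple(map(int,s[r,c])) for c in(c0-2,c0,c0+2)])
for c in CI: print(c,[(round(d["score"],2),np.round(d["location"]),int(d["region"].sum())) for d in models.silhouettes("arch_1",c)])
```

```text
[0.49140818 0.19181824 0.13583845] -0.00010307718633361377
0.011 [array([279.8, 175. ]), array([262.1, 224.5])]
0.0 [array([279.5, 172.1]), array([261.4, 224.3])]
-0.02 [array([279.1, 166.7]), array([260.1, 223.8])]
-0.04 [array([278.6, 161.3]), array([258.8, 223.2])]
rows from 150 at cols
160 [(62, 58, 53), (32, 30, 32), (72, 63, 56)]
161 [(68, 63, 58), (33, 33, 31), (78, 66, 56)]
162 [(77, 68, 63), (35, 34, 35), (75, 62, 55)]
163 [(78, 69, 61), (30, 30, 30), (70, 62, 54)]
164 [(81, 71, 66), (34, 34, 34), (68, 60, 53)]
165 [(88, 75, 65), (43, 40, 39), (75, 64, 53)]
166 [(110, 87, 72), (80, 68, 58), (107, 83, 67)]
167 [(146, 104, 77), (140, 104, 80), (156, 110, 79)]
168 [(179, 119, 80), (185, 123, 82), (189, 123, 80)]
169 [(193, 134, 94), (198, 126, 80), (198, 128, 79)]
170 [(201, 154, 123), (196, 128, 82), (197, 127, 79)]
171 [(206, 177, 154), (196, 136, 95), (194, 126, 79)]
172 [(192, 174, 157), (202, 157, 128), (193, 127, 84)]
173 [(160, 149, 136), (204, 176, 153), (197, 140, 103)]
174 [(122, 112, 103), (187, 172, 154), (204, 161, 132)]
175 [(111, 102, 93), (150, 139, 128), (206, 
[... 1152 characters left out ...]
01, 108, 74), (189, 103, 69), (185, 101, 67)]
198 [(187, 101, 69), (176, 96, 65), (171, 91, 63)]
199 [(163, 88, 61), (143, 77, 52), (128, 70, 46)]
200 [(123, 65, 48), (113, 63, 44), (110, 64, 46)]
201 [(107, 60, 45), (111, 71, 59), (120, 81, 68)]
202 [(106, 66, 53), (137, 109, 97), (151, 123, 110)]
203 [(112, 76, 65), (153, 133, 123), (162, 143, 131)]
side [(0.78, array([283., 198.]), 245), (0.7, array([236., 223.]), 256), (0.66, array([292., 153.]), 76), (0.62, array([272., 184.]), 177), (0.57, array([221., 204.]), 281), (0.5, array([201., 178.]), 232)]
top [(0.91, array([162., 286.]), 326), (0.86, array([173., 162.]), 317), (0.57, array([269., 284.]), 304), (0.42, array([269., 220.]), 55)]
```

The tips show at row 166.5 against a prediction of 175, so they seem about 30 mm behind where the text puts them. I verify with the start pictures, where both cameras saw the fingers, with projected points overlaid.

Run:
```python
from h import *
p=np.array([.16818,.5499,.21083]);R=Rn.from_quat([.14785,.98901,0,0])
v=[]
for c,(x,y) in dict(side=(105,90),top=(55,340)).items():
    im=cv2.imread(f"pics/{c}0.png")[y:y+60,x:x+65]; im=cv2.resize(im,None,fx=6,fy=6,interpolation=2)
    for z,col in((.011,(0,0,255)),(-.021,(0,255,0)),(-.1,(255,0,0))):
        for yy in(-.043,0,.043):
            u=proj(c,p+R.apply([0,yy,z]))[0]; print(c,z,yy,u.round(1)); cv2.circle(im,tuple(int(k) for k in (u-[x,y]+.5)*6),3,col,1)
    v.append(im)
cv2.imwrite("pics/d.png",np.hstack(v))
```

```text
side 0.011 -0.043 [137.6 150. ]
side 0.011 0 [137.3 144.2]
side 0.011 0.043 [137.1 138.7]
side -0.021 -0.043 [134.9 141.1]
side -0.021 0 [134.7 135.5]
side -0.021 0.043 [134.6 130.1]
side -0.1 -0.043 [127.9 118.1]
side -0.1 0 [127.9 112.9]
side -0.1 0.043 [127.9 107.9]
top 0.011 -0.043 [122.  366.9]
top 0.011 0 [104.8 361.6]
top 0.011 0.043 [ 87.6 356.4]
top -0.021 -0.043 [114.6 371.1]
top -0.021 0 [ 96.7 365.7]
top -0.021 0.043 [ 78.9 360.3]
top -0.1 -0.043 [ 93.7 383.2]
top -0.1 0 [ 74.2 377.2]
top -0.1 0.043 [ 54.6 371.2]
```

View pics/d.png

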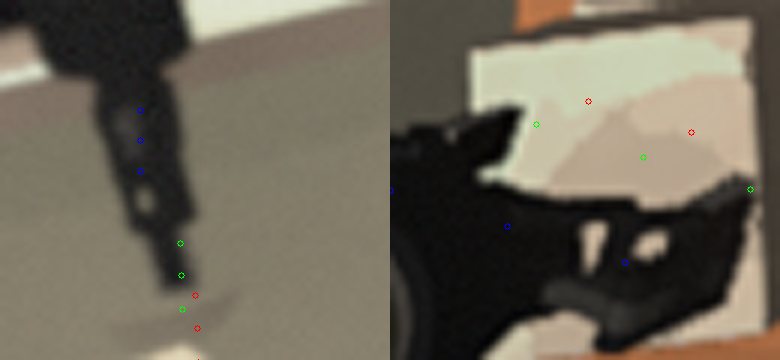

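The open tips sit at tool z of about -0.025 to -0.03 in both views. So the real fingers end about 32 mm short of the text's TCP, and lateral alignment is fine. The grasp point is therefore about 40 mm behind the reported TCP. I go down again, deeper, watching force.

Call:
drive_tool(series=[[[0,0,0,0,0,0],[0,0,0.2,0,0,0],[0,0,0.3,0,0,0],[0,0,0.25,0,0,0],[0,0,0.14,0,0,0],[0,0,0.1,0,0,0],[0,0,0,0,0,0]]], jaw=0.4)

```text
clock: 6.65
tcp_pos: [0.4912, 0.1918, 0.0171]
orientation: [-0.001, 0.223, 0.975, -0.0]
wrist_force: [0.5, 0.0, -0.4]
finger_gap: 0.0596
grip_force: 0.0
```

Call:
drive_tool(series=[[[0,0,0.08,0,0,0],[0,0,0.06,0,0,0],[0,0,0.04,0,0,0],[0,0,0,0,0,0]]])

```text
clock: 7.15
tcp_pos: [0.4916, 0.1919, -0.004]
orientation: [-0.0, 0.223, 0.975, -0.0]
wrist_force: [-0.5, -0.1, 0.1]
finger_gap: 0.0599
grip_force: 0.0
```

Call:
drive_tool(series=[[[0,0,0,0,0,0],[0,0,0,0,0,0],[0,0,0,0,0,0],[0,0,0,0,0,0]]], jaw=-1, grip_force=30)

```text
clock: 7.65
tcp_pos: [0.4923, 0.192, -0.0032]
orientation: [0.0, 0.223, 0.975, 0.0]
wrist_force: [-0.1, -0.1, 2.8]
finger_gap: 0.0353
grip_force: 30.6
```

Gripped at 35 mm. Lift and carry to the tote's +y compartment.

Call:
drive_tool(series=[[[0,0,-0.08,0,0,0],[0,0,-0.15,0,0,0],[0,0,-0.25,0,0,0],[0,0,-0.3,0,0,0],[0,0,-0.3,0,0,0],[0,0,-0.2,0,0,0],[0,0,-0.1,0,0,0],[0,0,0,0,0,-0.036],[0,0,0,0,0,-0.036],[0,0,0,0,0,-0.036],[0,0,0,0,0,0]]])

```text
clock: 9.02
tcp_pos: [0.4913, 0.1918, 0.1612]
orientation: [-0.001, 0.056, 0.998, -0.0]
wrist_force: [-0.6, 0.5, -1.4]
finger_gap: 0.0354
grip_force: 30.1
```

Run:
```python
from h import *
plan(down(np.pi/2-.11),[.4638,-.1584,.161],[.4638,-.1584,.05],[.4638,-.1584,-.002])
```

```text
t 9.025 tcp [0.4913 0.1918 0.1612] gap 0.035374283775170656 F [-0.6  0.5 -1.4]
turn(share) [-0.0001 -0.0005 -0.0007]
-> [0.4638, -0.1584, 0.161] shift(share) [-9.300e-02 -2.926e+00  2.000e-03]
-> [0.4638, -0.1584, 0.05] shift(share) [0.    0.    0.925]
-> [0.4638, -0.1584, -0.002] shift(share) [0.    0.    0.433]
```

Call:
drive_tool(series=[[[-0.01,-0.12,0,0,0,0],[-0.01,-0.24,0,0,0,0],[-0.01,-0.35,0,0,0,0],[-0.01,-0.4,0,0,0,0],[-0.01,-0.4,0,0,0,0],[-0.01,-0.4,0,0,0,0],[-0.01,-0.4,0,0,0,0],[-0.01,-0.3,0,0,0,0],[-0.01,-0.2,0,0,0,0],[-0.003,-0.116,0,0,0,0],[0,0,0,0,0,0],[0,0,0.15,0,0,0],[0,0,0.3,0,0,0],[0,0,0.3,0,0,0],[0,0,0.175,0,0,0],[0,0,0.15,0,0,0],[0,0,0,0,0,0]]])

```text
clock: 11.15
tcp_pos: [0.4629, -0.1565, 0.0317]
orientation: [-0.002, 0.055, 0.998, 0.001]
wrist_force: [-1.5, -0.1, -1.3]
finger_gap: 0.0356
grip_force: 30.3
```

Run:
```python
from h import *
plan(down(np.pi/2-.11),[.4638,-.1584,-.002])
t=viewer.read_camera("top");s=viewer.read_camera("side")
cv2.imwrite("pics/e.png",cv2.resize(np.hstack([t[180:290,340:470],s[220:330,290:420]])[:,:,::-1],None,fx=3,fy=3,interpolation=2))
```

```text
t 11.15 tcp [ 0.4629 -0.1565  0.0317] gap 0.03557735259369728 F [-1.5 -0.1 -1.3]
turn(share) [ 0.0005 -0.001   0.0001]
-> [0.4638, -0.1584, -0.002] shift(share) [-0.009 -0.015  0.281]
```

View pics/e.png

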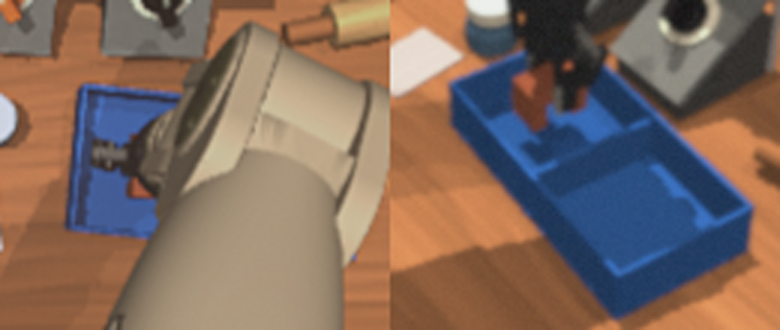

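The arch hangs upright in the middle of the +y compartment, just above the floor (side crop (540,95)). I lower it until it touches.

Call:
drive_tool(series=[[[0,-0.01,0.1,0,0,0],[0,0,0.1,0,0,0],[0,0,0.05,0,0,0],[0,0,0.01,0,0,0],[0,0,0.01,0,0,0],[0,0,0,0,0,0]]])

```text
clock: 12.0
tcp_pos: [0.4643, -0.1596, 0.0007]
orientation: [0.0, 0.055, 0.998, -0.0]
wrist_force: [-0.1, 0.2, -1.8]
finger_gap: 0.0355
grip_force: 30.3
```

Call:
drive_tool(series=[[[0,0,0.01,0,0,0],[0,0,0.01,0,0,0],[0,0,0,0,0,0]]])

```text
clock: 12.38
tcp_pos: [0.464, -0.1594, -0.0019]
orientation: [-0.0, 0.055, 0.998, 0.0]
wrist_force: [-0.1, 0.4, -1.1]
finger_gap: 0.0353
grip_force: 30.3
```

Call:
drive_tool(series=[[[0,0,0.01,0,0,0],[0,0,0.008,0,0,0],[0,0,0,0,0,0]]])

```text
clock: 12.75
tcp_pos: [0.4642, -0.1595, -0.0032]
orientation: [0.0, 0.055, 0.998, -0.0]
wrist_force: [-2.5, 1.1, 6.3]
finger_gap: 0.0353
grip_force: 31.2
```

Contact, so release, lift, and go back for arch 2.

Call:
drive_tool(series=[[[0,0,0,0,0,0],[0,0,0,0,0,0],[0,0,0,0,0,0],[0,0,-0.05,0,0,0],[0,0,-0.12,0,0,0],[0,0,-0.25,0,0,0],[0,0,-0.35,0,0,0],[0,0,-0.35,0,0,0],[0,0,-0.25,0,0,0],[0,0,0,0,0,0.042],[0,0,0,0,0,0.041],[0,0,0,0,0,0]]], jaw=0.3)

```text
clock: 14.25
tcp_pos: [0.4642, -0.1595, 0.1615]
orientation: [0.001, 0.184, 0.983, -0.0]
wrist_force: [0.4, -0.7, 0.1]
finger_gap: 0.0554
grip_force: 0.0
```

Run:
```python
from h import *
plan(down(np.pi/2-.368),[.5085,.2925,.161],[.5085,.2925,-.003])
viewer.read_camera("side")
print([(round(d["score"],2),np.round(d["location"]),int(d["region"].sum())) for d in models.silhouettes("arch_1","side")],proj("side",[.464,-.16,.025]))
```

```text
t 14.25 tcp [ 0.4642 -0.1595  0.1615] gap 0.055421561611846595 F [ 0.4 -0.7  0.1]
turn(share) [-0.      0.0004 -0.0007]
-> [0.5085, 0.2925, 0.161] shift(share) [1.011 3.647 0.004]
-> [0.5085, 0.2925, -0.003] shift(share) [0.    0.    1.367]
[(0.75, array([345., 262.]), 380), (0.71, array([291., 242.]), 561), (0.7, array([201., 180.]), 229), (0.66, array([239., 220.]), 245), (0.66, array([289., 153.]), 186), (0.6, array([220., 205.]), 270), (0.59, array([270., 184.]), 208)] [[343.06939856 260.13493539]]
```

Call:
drive_tool(series=[[[0.04,0.147,0,0,0,0],[0.08,0.28,0,0,0,0],[0.1,0.36,0,0,0,0],[0.11,0.4,0,0,0,0],[0.11,0.4,0,0,0,0],[0.11,0.4,0,0,0,0],[0.11,0.4,0,0,0,0],[0.11,0.4,0,0,0,0],[0.1,0.36,0,0,0,0],[0.08,0.28,0,0,0,0],[0.061,0.22,0,0,0,0],[0,0,0,0,0,0],[0,0,0.15,0,0,0],[0,0,0.3,0,0,0],[0,0,0.3,0,0,0],[0,0,0.15,0,0,0],[0,0,0,0,0,0]]])

```text
clock: 16.48
tcp_pos: [0.5079, 0.2913, 0.0508]
orientation: [-0.002, 0.185, 0.983, -0.001]
wrist_force: [0.1, -1.1, 0.2]
finger_gap: 0.0555
grip_force: 0.0
```

Run:
```python
from h import *
plan(down(np.pi/2-.368),[.5085,.2925,-.0035])
```

```text
t 16.475 tcp [0.5079 0.2913 0.0508] gap 0.055517868004945514 F [ 0.1 -1.1  0.2]
turn(share) [-0.001  -0.001  -0.0012]
-> [0.5085, 0.2925, -0.0035] shift(share) [-0.001  0.011  0.453]
```

Call:
drive_tool(series=[[[0,0.01,0.1,0,0,0],[0,0,0.12,0,0,0],[0,0,0.1,0,0,0],[0,0,0.08,0,0,0],[0,0,0.053,0,0,0],[0,0,0,0,0,0]]], jaw=0.4)

```text
clock: 17.23
tcp_pos: [0.51, 0.2934, -0.0026]
orientation: [-0.0, 0.185, 0.983, -0.0]
wrist_force: [0.4, -0.2, -0.1]
finger_gap: 0.0599
grip_force: 0.0
```

Call:
drive_tool(series=[[[0,0,0,0,0,0],[0,0,0,0,0,0],[0,0,0,0,0,0],[0,0,0,0,0,0]]], jaw=-1, grip_force=30)

```text
clock: 17.73
tcp_pos: [0.5109, 0.2938, -0.0013]
orientation: [0.001, 0.185, 0.983, 0.0]
wrist_force: [-0.6, 1.1, 3.0]
finger_gap: 0.0354
grip_force: 30.4
```

Call:
drive_tool(series=[[[0,0,-0.08,0,0,0],[0,0,-0.15,0,0,0],[0,0,-0.25,0,0,0],[0,0,-0.3,0,0,0],[0,0,-0.3,0,0,0],[0,0,-0.2,0,0,0],[0,0,-0.08,0,0,0],[0,0,0,0,0,-0.042],[0,0,0,0,0,-0.041],[0,0,0,0,0,0]]])

```text
clock: 18.98
tcp_pos: [0.5097, 0.2932, 0.1602]
orientation: [-0.001, 0.056, 0.998, -0.0]
wrist_force: [-0.1, 0.3, -2.2]
finger_gap: 0.0357
grip_force: 30.0
```

Run:
```python
from h import *
plan(down(np.pi/2-.11),[.4494,-.2896,.161],[.4494,-.2896,.03],[.4494,-.2896,-.002])
```

```text
t 18.975 tcp [0.5097 0.2932 0.1602] gap 0.035700255665529174 F [-0.1  0.3 -2.2]
turn(share) [-0.0003 -0.0006 -0.0007]
-> [0.4494, -0.2896, 0.161] shift(share) [-0.034 -4.882 -0.006]
-> [0.4494, -0.2896, 0.03] shift(share) [0.    0.    1.092]
-> [0.4494, -0.2896, -0.002] shift(share) [0.    0.    0.267]
```

Call:
drive_tool(series=[[[0,-0.12,0,0,0,0],[0,-0.25,0,0,0,0],[-0.004,-0.35,0,0,0,0],[-0.004,-0.4,0,0,0,0],[-0.004,-0.4,0,0,0,0],[-0.004,-0.4,0,0,0,0],[-0.004,-0.4,0,0,0,0],[-0.004,-0.4,0,0,0,0],[-0.004,-0.4,0,0,0,0],[-0.003,-0.4,0,0,0,0],[-0.003,-0.4,0,0,0,0],[0,-0.4,0,0,0,0],[0,-0.3,0,0,0,0],[0,-0.172,0,0,0,0],[0,-0.09,0,0,0,0],[0,0,0,0,0,0],[0,0,0.2,0,0,0],[0,0,0.3,0,0,0],[0,0,0.2,0,0,0],[0,0,0,0,0,0]]])

```text
clock: 21.48
tcp_pos: [0.4484, -0.2865, 0.0755]
orientation: [-0.002, 0.055, 0.999, 0.002]
wrist_force: [0.2, 0.2, -1.3]
finger_gap: 0.0355
grip_force: 30.2
```

Run:
```python
from h import *
plan(down(np.pi/2-.11),[.4494,-.2896,-.002])
```

```text
t 21.475 tcp [ 0.4484 -0.2865  0.0755] gap 0.03552701362328982 F [ 0.2  0.2 -1.3]
turn(share) [ 0.001  -0.0012  0.0003]
-> [0.4494, -0.2896, -0.002] shift(share) [-0.011 -0.025  0.646]
```

Call:
drive_tool(series=[[[0,-0.012,0.15,0,0,0],[0,0,0.18,0,0,0],[0,0,0.15,0,0,0],[0,0,0.09,0,0,0],[0,0,0.04,0,0,0],[0,0,0,0,0,0],[0,0,0,0,0,0]]])

```text
clock: 22.35
tcp_pos: [0.45, -0.291, 0.0047]
orientation: [0.0, 0.055, 0.998, -0.0]
wrist_force: [0.0, 0.0, -2.7]
finger_gap: 0.0353
grip_force: 30.2
```

Call:
drive_tool(series=[[[0,0,0.012,0,0,0],[0,0,0.01,0,0,0],[0,0,0,0,0,0]]])

```text
clock: 22.72
tcp_pos: [0.4494, -0.2906, 0.0013]
orientation: [-0.0, 0.055, 0.998, 0.0]
wrist_force: [0.3, -0.1, -1.6]
finger_gap: 0.0351
grip_force: 30.2
```

Call:
drive_tool(series=[[[0,0,0.012,0,0,0],[0,0,0.01,0,0,0],[0,0,0,0,0,0]]])

```text
clock: 23.1
tcp_pos: [0.4494, -0.2906, -0.0013]
orientation: [-0.0, 0.055, 0.998, 0.0]
wrist_force: [-0.9, 0.4, -1.9]
finger_gap: 0.0356
grip_force: 30.2
```

Call:
drive_tool(series=[[[0,0,0.01,0,0,0],[0,0,0.006,0,0,0],[0,0,0,0,0,0]]])

```text
clock: 23.48
tcp_pos: [0.4495, -0.2907, -0.0014]
orientation: [0.0, 0.055, 0.998, -0.0]
wrist_force: [-3.7, 3.6, 14.6]
finger_gap: 0.0353
grip_force: 31.8
```

Call:
drive_tool(series=[[[0,0,-0.004,0,0,0],[0,0,0,0,0,0],[0,0,0,0,0,0],[0,0,0,0,0,0],[0,0,-0.05,0,0,0],[0,0,-0.12,0,0,0],[0,0,-0.25,0,0,0],[0,0,-0.35,0,0,0],[0,0,-0.4,0,0,0],[0,0,-0.35,0,0,0],[0,0,-0.2,0,0,0],[0,0,0,0,0,0]]], jaw=0.3)

```text
clock: 24.98
tcp_pos: [0.4507, -0.2917, 0.207]
orientation: [0.002, 0.055, 0.998, -0.002]
wrist_force: [0.7, -0.2, 0.8]
finger_gap: 0.0556
grip_force: 0.0
```

Run:
```python
from h import *
for c in CI:
    viewer.read_camera(c); print(c,[(round(d["score"],2),np.round(d["location"]),int(d["region"].sum())) for d in models.silhouettes("arch_1",c)],proj(c,[[.464,-.16,.025],[.4495,-.2907,.025]]).round())
yaw=-.1; g=np.array([.6125,-.022,.104]); z=-into(yaw,.6).as_matrix()[:,2]
# grasp point 40 behind TCP; put the grasp point d beyond the grip point along z
T=lambda d:g+z*(d-.040)
for R,n in((into(yaw,.6),"A"),(into(yaw,.6)*Rn.from_euler("z",np.pi),"B")):
    print(n); plan(R,T(.004+.13),T(.004))
print(T(.134),T(.004), z)
```

```text
side [(0.84, array([344., 261.]), 354), (0.6, array([221., 204.]), 224), (0.58, array([370., 291.]), 432), (0.45, array([288., 155.]), 170)] [[343. 260.]
 [372. 290.]]
top [(0.83, array([175., 161.]), 353), (0.76, array([389., 234.]), 263), (0.76, array([271., 284.]), 297), (0.69, array([166., 287.]), 354), (0.65, array([436., 240.]), 292), (0.56, array([227., 287.]), 307)] [[389. 234.]
 [434. 239.]]
A
t 25.175 tcp [ 0.4488 -0.2901  0.2026] gap 0.0552223061698226 F [ 0.5  0.6 -0.1]
turn(share) [ 0.0615 -0.2014 -0.1875]
-> [ 0.55589668 -0.01632072  0.17883188] shift(share) [-1.666  1.718  0.557]
-> [ 0.63417787 -0.02417504  0.07534098] shift(share) [0.    0.    1.083]
B
t 25.175 tcp [ 0.4488 -0.2901  0.2026] gap 0.0552223061698226 F [ 0.5  0.6 -0.1]
turn(share) [-0.2606 -0.0796  0.7692]
-> [ 0.55589668 -0.01632072  0.17883188] shift(share) [ 1.666 -1.718  0.557]
-> [ 0.63417787 -0.02417504  0.07534098] shift(share) [-0.     0.     1.083]
[ 0.55589668 -0.01632072  0.17883188] [ 0.63417787 -0.02417504  0.07534098] [-0.60216299  0.06041783  0.7960838 ]
```

Both arches show at their set-down pixels in both views, top (389,234) and (436,240), with none left in the tray. Now the orange knob: turn the tool first, then move to the pre-approach point.

Call:
drive_tool(series=[[[0,0,0,0.01025,-0.0336,-0.03125],[0,0,0,0.01025,-0.0336,-0.03125],[0,0,0,0.01025,-0.0336,-0.03125],[0,0,0,0.01025,-0.0336,-0.03125],[0,0,0,0.01025,-0.0336,-0.03125],[0,0,0,0.01025,-0.0336,-0.03125],[0,0,0,0,0,0],[0,0,0,0,0,0]]], jaw=0.3)

```text
clock: 26.18
tcp_pos: [0.4494, -0.2908, 0.2035]
orientation: [0.3, -0.234, 0.918, -0.11]
wrist_force: [-0.0, 0.0, 0.2]
finger_gap: 0.0553
grip_force: 0.0
```

```bash
cat >> h.py <<'E'
yaw=-.1; g=np.array([.6125,-.022,.104]); kz=-into(yaw,.6).as_matrix()[:,2]
KT=lambda d:g+kz*(d-.040)
E
python3 - <<'E'
from h import *
plan(into(yaw,.6),KT(.134),KT(.004)); print(env.get_state()["joint_pos"].round(2))
E
```

```text
t 26.175 tcp [ 0.4494 -0.2908  0.2035] gap 0.055266426152652016 F [-0.   0.   0.2]
turn(share) [-0.0004 -0.     -0.0005]
-> [ 0.55589668 -0.01632072  0.17883188] shift(share) [-1.663  1.728  0.56 ]
-> [ 0.63417787 -0.02417504  0.07534098] shift(share) [0.    0.    1.083]
[-1.03 -0.15 -0.68  0.61  0.51 -1.42]
```

Call:
drive_tool(series=[[[-0.1,0.1,0.035,0,0,0],[-0.2,0.2,0.065,0,0,0],[-0.22,0.23,0.075,0,0,0],[-0.22,0.23,0.075,0,0,0],[-0.22,0.23,0.075,0,0,0],[-0.22,0.23,0.075,0,0,0],[-0.2,0.21,0.07,0,0,0],[-0.15,0.16,0.05,0,0,0],[-0.083,0.088,0.025,0,0,0],[-0.05,0.05,0.015,0,0,0],[0,0,0,0,0,0],[0,0,0,0,0,0]]])

```text
clock: 27.68
tcp_pos: [0.5562, -0.0164, 0.179]
orientation: [0.301, -0.234, 0.918, -0.11]
wrist_force: [-0.2, 0.1, 0.1]
finger_gap: 0.0556
grip_force: 0.0
```

Run:
```python
from h import *
plan(into(yaw,.6),KT(.134),KT(.044),KT(.004)); print(env.get_state()["joint_pos"].round(2))
t=viewer.read_camera("top");s=viewer.read_camera("side")
v=[]
q=env.get_state();o=q["orientation"];R=Rn.from_quat(np.r_[o[1:],o[0]])
for c,im,(x,y) in(("top",t,(300,135)),("side",s,(310,140))):
    m=cv2.resize(im[y:y+90,x:x+90,::-1],None,fx=4.4,fy=4.4,interpolation=2)
    for k in range(-2,5):
        u=proj(c,q["tcp_pos"]+R.apply([0,0,-.02+.03*k]))[0]; cv2.circle(m,tuple(int(a) for a in (u-[x,y]+.5)*4.4),2,(0,255,0),-1)
    v.append(m)
cv2.imwrite("pics/f.png",np.hstack(v))
```

```text
t 27.675 tcp [ 0.5562 -0.0164  0.179 ] gap 0.05558056209216597 F [-0.2  0.1  0.1]
turn(share) [-0.0007  0.0004  0.0001]
-> [ 0.55589668 -0.01632072  0.17883188] shift(share) [ 0.002  0.002 -0.   ]
-> [ 0.61009135 -0.02175833  0.10718434] shift(share) [-0.   -0.    0.75]
-> [ 0.63417787 -0.02417504  0.07534098] shift(share) [0.    0.    0.333]
[-0.21 -0.18 -0.82  0.29  0.07 -0.69]
```

View pics/f.png

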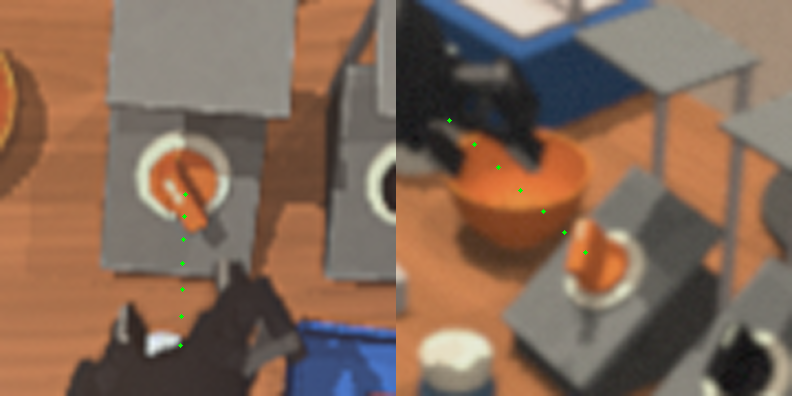

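The projected tool axis (green) runs into the orange bar in both views, and the fingers straddle it. Advance along the axis.

Call:
drive_tool(series=[[[0,0,0.1,0,0,0],[0,0,0.15,0,0,0],[0,0,0.15,0,0,0],[0,0,0.15,0,0,0],[0,0,0.15,0,0,0],[0,0,0.05,0,0,0],[0,0,0,0,0,0]]])

```text
clock: 28.65
tcp_pos: [0.6101, -0.0218, 0.1066]
orientation: [0.3, -0.234, 0.918, -0.11]
wrist_force: [0.1, -0.4, -0.1]
finger_gap: 0.0555
grip_force: 0.0
```

Call:
drive_tool(series=[[[0,0,0.08,0,0,0],[0,0,0.1,0,0,0],[0,0,0.1,0,0,0],[0,0,0.05,0,0,0],[0,0,0,0,0,0]]])

```text
clock: 29.28
tcp_pos: [0.6341, -0.024, 0.075]
orientation: [0.3, -0.235, 0.918, -0.11]
wrist_force: [-0.1, -0.3, -0.2]
finger_gap: 0.0556
grip_force: 0.0
```

Run:
```python
from h import *
plan(into(yaw,.6),KT(.004)); print(env.get_state()["joint_pos"].round(2))
```

```text
t 29.275 tcp [ 0.6341 -0.024   0.075 ] gap 0.055641020357186696 F [-0.1 -0.3 -0.2]
turn(share) [-0.0003  0.0001  0.0002]
-> [ 0.63417787 -0.02417504  0.07534098] shift(share) [-0.001 -0.003 -0.002]
[-0.19  0.13 -0.83 -0.04  0.06 -0.67]
```

Call:
drive_tool(series=[[[0,0,0,0,0,0],[0,0,0,0,0,0],[0,0,0,0,0,0],[0,0,0,0,0,0],[0,0,0,0,0,0]]], jaw=-1, grip_force=30)

```text
clock: 29.9
tcp_pos: [0.6339, -0.023, 0.076]
orientation: [0.301, -0.235, 0.918, -0.109]
wrist_force: [-3.6, 3.9, 3.6]
finger_gap: 0.0137
grip_force: 31.9
```

Run:
```python
from h import *
s=env.get_state(); print(s["wrist_force"],s["ft_torque"],s["finger_gap"],s["grip_force"])
```

```text
[-3.64453723  3.88681803  3.62569892] [0.609025   0.77385832 0.52254542] 0.013718737646810572 31.93746507167816
```

Gripped the 14 mm bar (gap 13.7 mm). Turn clockwise, which is + about tool z.

Call:
drive_tool(series=[[[0,0,0,0,0,0.02],[0,0,0,0,0,0.035],[0,0,0,0,0,0.04],[0,0,0,0,0,0.04],[0,0,0,0,0,0.04],[0,0,0,0,0,0.04],[0,0,0,0,0,0.04],[0,0,0,0,0,0.04],[0,0,0,0,0,0.035],[0,0,0,0,0,0.02],[0,0,0,0,0,0.01],[0,0,0,0,0,0]]], grip_force=50)

```text
clock: 31.4
tcp_pos: [0.6337, -0.0232, 0.076]
orientation: [0.313, 0.293, 0.901, 0.069]
wrist_force: [-4.3, 3.0, 5.1]
finger_gap: 0.0129
grip_force: 53.6
```

```bash
cat > k.py <<'E'
from h import *
s=env.get_state(); q=s["orientation"];R=Rn.from_quat(np.r_[q[1:],q[0]])
print(s["clock"],"tool F",R.inv().apply(s["wrist_force"]).round(2),"tool M",R.inv().apply(s["ft_torque"]).round(3),s["finger_gap"],s["grip_force"])
print("turned",(into(yaw,.6).inv()*R).as_rotvec().round(3), "j6",s["joint_pos"][5], "pos err",R.inv().apply(s["tcp_pos"]-KT(.004)).round(4))
E
python3 k.py
```

```text
31.4 tool F [ 1.74  1.89 -6.86] tool M [ 0.022  1.15  -0.121] 0.012947341915775573 53.580517172813416
turned [-1.00e-03 -2.00e-03  1.13e+00] j6 0.45689500383519815 pos err [ 0.0005  0.0008 -0.0009]
```

Torque 0.121 N m matches the spring at about 1.13 rad. Continue to the stop.

Call:
drive_tool(series=[[[0,0,0,0,0,0.01],[0,0,0,0,0,0.01],[0,0,0,0,0,0.01],[0,0,0,0,0,0]]])

```text
clock: 31.9
tcp_pos: [0.6337, -0.0232, 0.076]
orientation: [0.309, 0.335, 0.886, 0.083]
wrist_force: [-6.7, 2.3, 5.3]
finger_gap: 0.0131
grip_force: 57.4
```

```bash
python3 k.py
```

```text
31.9 tool F [ 2.81  0.03 -8.43] tool M [ 0.179  1.142 -1.076] 0.013121778899245167 57.39747226238251
turned [-0.    -0.002  1.222] j6 0.5491074245361317 pos err [ 0.0006  0.0007 -0.0009]
```

Torque jumped to 1.08 N m, so the knob is at its stop. Hold for 1.75 s.

Call:
drive_tool(series=[[[0,0,0,0,0,0],[0,0,0,0,0,0],[0,0,0,0,0,0],[0,0,0,0,0,0],[0,0,0,0,0,0],[0,0,0,0,0,0],[0,0,0,0,0,0],[0,0,0,0,0,0],[0,0,0,0,0,0],[0,0,0,0,0,0],[0,0,0,0,0,0],[0,0,0,0,0,0],[0,0,0,0,0,0],[0,0,0,0,0,0]]])

```text
clock: 33.65
tcp_pos: [0.6337, -0.0232, 0.076]
orientation: [0.309, 0.335, 0.886, 0.083]
wrist_force: [-6.6, 3.1, 5.1]
finger_gap: 0.0131
grip_force: 57.3
```

```bash
python3 k.py
```

```text
33.65 tool F [ 3.28  0.58 -8.23] tool M [ 0.194  1.124 -1.093] 0.013067013546188914 57.332473397254944
turned [-0.    -0.002  1.222] j6 0.5488899643718298 pos err [ 0.0006  0.0007 -0.0009]
```

Held. Release wide, wait for the spring-back, and retreat along the axis.

Call:
drive_tool(series=[[[0,0,0,0,0,0],[0,0,0,0,0,0],[0,0,0,0,0,0],[0,0,0,0,0,0],[0,0,0,0,0,0],[0,0,0,0,0,0],[0,0,-0.1,0,0,0],[0,0,-0.2,0,0,0],[0,0,-0.3,0,0,0],[0,0,-0.3,0,0,0],[0,0,-0.2,0,0,0],[0,0,-0.1,0,0,0],[0,0,0,0,0,0],[0,0,0,0,0,0]]], jaw=0.8)

```text
clock: 35.4
tcp_pos: [0.5472, -0.0152, 0.1895]
orientation: [0.309, 0.336, 0.886, 0.083]
wrist_force: [-1.1, 0.2, -0.5]
finger_gap: 0.077
grip_force: 0.0
```

```bash
python3 k.py
python3 - <<'E'
from h import *
t=viewer.read_camera("top");s=viewer.read_camera("side")
for n,im in(("top",t),("side",s)):
    o=cv2.imread(f"pics/{n}0.png")[:,:,::-1].astype(int); d=np.abs(o-im).max(2)
    for k,(x,y,w) in dict(knob=dict(top=(343,177,14),side=(356,202,14)),dial=dict(top=(395,178,14),side=(389,225,14)),mould=dict(top=(201,229,10),side=(254,178,8)),pot=dict(top=(337,219,9),side=(323,226,10))).items() if 0 else [(k,v[n]) for k,v in dict(knob=dict(top=(343,177,14),side=(356,202,14)),dial=dict(top=(395,178,14),side=(389,225,14)),mould=dict(top=(201,229,10),side=(254,178,8)),pot=dict(top=(337,219,9),side=(323,226,10))).items()]:
        c=d[y-w:y+w,x-w:x+w]; print(n,k,"mean diff",c.mean().round(1),"share>40",(c>40).mean().round(3))
    print(n,[(round(q["score"],2),np.round(q["location"]),int(q["region"].sum())) for q in models.silhouettes("arch_1",n)])
    print(n,"mould",[(round(q["score"],2),np.round(q["location"])) for q in models.silhouettes("mould",n)])
E
```

```text
35.4 tool F [ 1.01 -0.59 -0.3 ] tool M [ 0.334  0.442 -0.025] 0.07698783167411477 0.0
turned [ 1.000e-03 -1.000e-03  1.225e+00] j6 0.5327731149216781 pos err [ 3.000e-04 -1.000e-04 -1.438e-01]
top knob mean diff 3.4 share>40 0.0
top dial mean diff 3.1 share>40 0.0
top mould mean diff 5.8 share>40 0.0
top pot mean diff 131.3 share>40 0.873
top [(0.86, array([174., 159.]), 372), (0.81, array([435., 238.]), 273), (0.78, array([164., 287.]), 381), (0.65, array([228., 290.]), 314), (0.6, array([270., 282.]), 320), (0.55, array([388., 235.]), 260), (0.49, array([322., 247.]), 99), (0.27, array([414., 238.]), 4149)]
top mould [(0.48, array([199., 230.])), (0.22, array([437., 237.]))]
side knob mean diff 6.4 share>40 0.0
side dial mean diff 5.6 share>40 0.0
side mould mean diff 8.4 share>40 0.004
side pot mean diff 10.7 share>40 0.045
side [(0.9, array([371., 289.]), 441), (0.81, array([200., 179.]), 189), (0.75, array([223., 204.]), 222), (0.72, array([235., 223.]), 262), (0.6, array([287., 157.]), 120)]
side mould [(0.7, array([371., 291.])), (0.54, array([252., 179.]))]
```

Knob, dial and mould match the first pictures pixel for pixel. I back off a bit more and check that both arches stand upright.

Call:
drive_tool(series=[[[0,0,-0.2,0,0,0],[0,0,-0.3,0,0,0],[0,0,-0.2,0,0,0],[0,0,0,0,0,0],[0,0,0,0,0,0]]])

```text
clock: 36.33
tcp_pos: [0.4967, -0.0101, 0.2562]
orientation: [0.309, 0.336, 0.886, 0.083]
wrist_force: [-0.4, -0.4, -0.9]
finger_gap: 0.0768
grip_force: 0.0
```

Run:
```python
from h import *
I={c:viewer.read_camera(c) for c in CI}
for x,y in((.464,-.159),(.4495,-.2907)):
    M={}
    for c in CI:
        im=I[c].astype(int); r,b=im[...,0],im[...,2]; m=((r-b)>25).astype(np.uint8); u=proj(c,[x,y,.025])[0]
        w=np.zeros_like(m); a,e=int(u[0]),int(u[1]); w[e-15:e+16,a-17:a+18]=1; m*=w
        n,l,st,_=cv2.connectedComponentsWithStats(m); k=1+st[1:,4].argmax() if n>1 else 0; M[c]=l==k; print(c,st[k])
    p,f=fit(M,box(.06,.036,.04),[x,y,.005,-.11]); print(p.round(4),round(f,3))
    pl,fl=fit(M,box(.06,.04,.036),[x,y,.005,-.11]); print(" lying alt",round(fl,3))
```

```text
side [332 249  23  24 359]
top [382 225  15  21 281]
[ 0.4617 -0.1609  0.0063 -0.0728] 0.144
 lying alt 0.237
side [360 278  25  26 422]
top [426 229  17  22 292]
[ 0.447  -0.2917  0.0053 -0.1534] 0.172
 lying alt 0.262
```

Both arches fit an upright pose on the tote floor (z≈5–6 mm), one per compartment. Handing in.

```bash
python3 -c "
from workcell import order; print(order.hand_in())"
```

```text
the job is handed in; nothing more can be done
None
```

I set the two terracotta arches down upright, one in each tote compartment, then turned the orange knob to its stop, held it there about 1.75 s and released it. It sprang fully back, the mould and black dial showed no change, and the job was handed in at about 36 s; `hand_in` returned no verdict.

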